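# Load the sheet rack and lock it

### The job

Turn the black lock ring of the rack clockwise until its red bar is swung well out of the way, at least three quarters of its travel. Then slide every baking sheet lying on the worktop, handle to the front, onto the pair of rails marked with the colour of its handle, fully home against the back, and only then turn the ring back to its locked mark so that the bar stands in front of the sheets. Do not shift the pepper mill and the mug that stand behind.

Things in the scene. Friction and masses are not known exactly. Their poses are not given: they have to be found in the camera images.
- rack: Fixed steel sheet rack, 130 wide, 110 deep, 235 high, open at the front, four pairs of rails inside. Origin on the worktop, middle of its open front; x points into the rack (the way sheets slide in), y to the left, z up. Side panels from x = 14 to 109, 108 apart; back stop at x = 103. The lock ring stands on a low foot in front of the right corner (x = -60, y = -86). Sizes in mm.
- rack_entry (a point): Middle of the rack's open front, 120 above the worktop, axes as the rack's. Each rail is a channel along a panel, x = 16 to 107: ledge 14 wide (80 free between), tops 65, 110, 155, 200 above the worktop, and a guide strip 14 over the ledge. Clips on the front edges mark three pairs: blue lowest, yellow third, red topmost; the second, unmarked, stays empty. Sizes in mm.
- lock_ring (a joint): Black lock ring, vertical axis, carrying a red upright bar. Value in rad: 0 = locked (end stop; red arm over the red mark on the foot, bar in front of the sheets' front edges), growing clockwise seen from above to 1.5 (end stop, bar far out to the right). Bar clear of the sheets above 0.6. Stays where left (friction 0.05 N m). A sheet not fully in is in the bar's way.
- ring_grip (a point): On the ring's axis, 66 above the worktop: height for the TCP to grip the round collar (40 across, from 14 to 76 above the worktop). A thin arm 32 above the worktop (keep fingertips over 37) leads to the red bar: 7 thick, upright, 73.5 from the axis, up to 223 high. At joint value q the arm points 0.61 - q rad left of the rack's x axis. Axes as the rack's. Sizes in mm.
- pepper_mill: Wooden pepper mill, 58 mm across, 150 mm high, a bystander; origin at the centre of its underside. Sizes in mm.
- mug: Green mug, 86 mm across without its handle, 96 mm high, a bystander; origin at the centre of its underside. Sizes in mm.
- rails_blue (a point): Point of the blue-marked rail pair (lowest), on the level of the ledge tops, 65 mm above the worktop, 57 mm into the rack: the origin of the blue sheet lies here when it is fully home against the back stop. Axes as the rack's. Sizes in mm.
- sheet_blue: Aluminium baking sheet with blue handle, 0.14 kg, weight centred at x = 7 (may be absent). Plate 90 (x) by 100 (y), 5 thick (8 at its rear bar); origin: centre of its underside, z up. A tongue 26 wide, 5 thick leads forward to the handle: upright blue block, 12 (x) by 30 (y), centre x = -101, reaching 33 above the underside. Grip the block from above. Sizes in mm.
- rails_yellow (a point): Point of the yellow-marked rail pair (third from below), on the level of the ledge tops, 155 mm above the worktop, 57 mm into the rack: the origin of the yellow sheet lies here when it is fully home against the back stop. Axes as the rack's. Sizes in mm.
- sheet_yellow: Aluminium baking sheet with yellow handle, 0.14 kg, weight centred at x = 7 (may be absent). Plate 90 (x) by 100 (y), 5 thick (8 at its rear bar); origin: centre of its underside, z up. A tongue 26 wide, 5 thick leads forward to the handle: upright yellow block, 12 (x) by 30 (y), centre x = -101, reaching 33 above the underside. Grip the block from above. Sizes in mm.
- rails_red (a point): Point of the red-marked rail pair (topmost), on the level of the ledge tops, 200 mm above the worktop, 57 mm into the rack: the origin of the red sheet lies here when it is fully home against the back stop. Axes as the rack's. Sizes in mm.
- sheet_red: Aluminium baking sheet with red handle, 0.14 kg, weight centred at x = 7 (may be absent). Plate 90 (x) by 100 (y), 5 thick (8 at its rear bar); origin: centre of its underside, z up. A tongue 26 wide, 5 thick leads forward to the handle: upright red block, 12 (x) by 30 (y), centre x = -101, reaching 33 above the underside. Grip the block from above. Sizes in mm.
- handle_line (a point): Where handles stand when home: rack x = -44, y = 0; point 250 above the worktop, axes as the rack's. They stand one above the other, so from above a handle is free only while higher levels are empty: load upwards. A sheet left short can be pushed in at its handle, gripper tilted back. A wall shelf hangs overhead: underside 565 up, front edge at world x = 590. Sizes in mm.

How it is judged (in metres and radians):
On the way, in this order (a step that is already met when the one before it is completed fails the run):
1. the lock ring is turned open (at least 1.1 of its 1.5 rad) (value of joint lock_ring above 1.1 rad), for 0.2 s.
2. with the bar still swung out (over 0.6 rad), every sheet lies fully home on the rails of its colour (distance between sheet_blue and rails_blue below 0.012 m and angle between each of sheet_blue, sheet_yellow, sheet_red's own z axis and vertical below 0.08 rad and distance between sheet_yellow and rails_yellow below 0.012 m and distance between sheet_red and rails_red below 0.012 m and value of joint lock_ring above 0.6 rad), for 0.2 s.
At the end, for the whole second after the job is handed in: Every sheet that is present lies on the rail pair of its colour, its origin within 12 mm of that pair's home point and level within 0.08 rad, at rest, and the lock ring is within 0.10 rad of its locked stop (distance between sheet_blue and rails_blue below 0.012 m and angle between each of sheet_blue, sheet_yellow, sheet_red's own z axis and vertical below 0.08 rad and distance between sheet_yellow and rails_yellow below 0.012 m and distance between sheet_red and rails_red below 0.012 m and value of joint lock_ring below 0.1 rad and linear speed of each of sheet_blue, sheet_yellow, sheet_red below 0.02 m/s); the robot touches nothing.
It fails at once if a bystander (pepper mill, mug) is shifted by more than 40 mm (distance of any of pepper_mill, mug from where it was at the start of the episode above 0.04 m).
Of sheet_blue, sheet_yellow, sheet_red only 2 to 3 are there at a start; the rules pass over those that are not, and their reading is None.
At some moment in a run one of sheet_blue, sheet_yellow, sheet_red may be knocked a few centimetres aside while the robot is not near it.
Once in a run the grip may slacken for a moment while it holds something.
It also fails if it takes over 210 s, if anything falls off the work surface, if the arm or the gripper's body presses on something with over 40 N, if the wrist force passes 120 N, or if a joint passes its speed limit or range.

### The arm

A 6-joint arm with a two-finger parallel gripper is mounted at the origin on the work surface; the furniture and walls round the work are solid. World frame = base frame: x ahead of the robot, y to its left, z up, the work surface at z = 0. Lengths are in m, angles in degrees, forces in N, time in s.
With the tool pointing down it reaches from about 0.4 to 0.925 m from the base axis. Payload 3.4 kg.
Tool frame: the origin (TCP) lies between the finger pads, 19 mm behind the fingertips; this is the grasp point; z points along the fingers, y is the line along which they close (so a half turn about z gives the same grasp; the last joint's range is limited). The gripper opens to 85 mm and grips with 20 to 120 N. Pads are 22 mm wide; open, the fingers measure 114 mm over their backs; the gripper's body (76 mm by 85 mm) begins 54 mm behind the grasp point. The pads swing forward as they close: fully open they stand 13 mm farther back than shut.
Start: joints at [63.799, 17.578, 86.31, -0, 76.112, -4.211], TCP at [0.215, 0.533, 0.25] pointing down, gripper open.
Joint ranges: [-179.03, 179.03], [-60, 130.46], [8.19, 133.38], [-81.62, 261.62], [5.75, 156.47], [-153.77, 153.77]. Speed limits (degrees/s): [147.25, 147.25, 180, 180, 180, 180].

### API

Orientations are given as a 3x3 rotation matrix whose columns are the frame's x, y, z axes.
In Python, from station import r gives the robot as it stands.
- The arm moves only by the tool apply_moves, never from a script. Its argument "rows" is a list of rows, each a list of 7 numbers: the turn, a rotation vector about the tool's x, y, z in degrees, then the shift along the tool's x, y, z in mm, then the closure, from -1 (fully open) to 1 (shut), so that 0 is half open. In form: [[ax, ay, az, dx, dy, dz, jaw], ...]. A call has 1 to 12 rows; each row shifts and turns the commanded pose from where the row before left it, along the tool's axes as they then stand; what a row does not reach is not made up. A row lasts 1/8 s, in which the tool goes at most 62.5 mm and 10.7 degrees, less where a joint would pass 70% of its speed; a pose out of reach is approached as far as the arm can. A call is refused whole if a number of a shift passes 62.5 or a number of a turn 10.7, either way. A call with a gripper value outside its range is refused whole. The fingers move at their own pace and stop on an object; the grip force is fixed at half the most. Time passes only in rows, so rows that do not move let the fingers close. It gives the time, the measured TCP pose, the force, the opening and the grip force at its end, in the units of the state.
- r.observe(): the state, without advancing time (a new reading comes with each control period).
- r.capture(name): name is "scene" or "top"; returns (picture, depth): 384x512x3 uint8, red, green, blue; 384x512 float32, m along the optical axis (not along the pixel's ray), 0 where there is no reading.
- r.camera_params(name): a dict with "fx", "fy", "cx", "cy" (pixels), "pose" (4x4, takes a point from camera to world coordinates). Camera axes: x right, y down, z forward; pixel columns grow to the right and rows downward; lengths in m; the calibration is good to about 2 mm. A picture is of the moment at which its call begins. camera_params takes no time and is no camera call.
- r.sign_off(): hands the job in; it is judged then, once.
The state is a dict: "clock": time; "joint_pos": joint angles; "qd": joint speeds; "joint_torque": joint torques, N m; "eef_pos": TCP position; "tool_rot": TCP orientation; "contact_force": force on the tool from outside, world axes, zero at the start; "moment": the same for the moment, N m; "opening": opening from 0.0 (shut) to 1.0 (fully open); "finger_force": force on a finger pad.
Only numpy, scipy, OpenCV 4.12 (cv2) and the standard library are available. Lean on these libraries where they do the work, as an engineer would, in place of code of your own. Each camera call takes 0.05 s, during which the arm holds its last target. There are 200 camera calls.

## Working session

There is one attempt and no reset: what is moved stays moved. The work goes in short steps, Python scripts to look and compute and a tool call to move; the robot and the scene stay as the last step left them, time stands still between calls to the robot, and variables do not carry over. Pictures are saved under pics/ and viewed, at most 14 in all, crops included, and the job is handed in when it is done.

Besides the shell and the picture viewer there is one more tool, called after "Request:" as name(argument=value, ...), one argument or row to a line, values as JSON. apply_moves: Moves the arm, as the interface text tells. Its arguments: {"type":"object","properties":{"rows":{"type":"array","items":{"type":"array","items":{"type":"number"}}}},"required":["rows"]}

```bash
ls; mkdir -p pics; python3 - <<'E'
from station import r
import cv2,numpy as np
for n in ("scene","top"):
    p,d=r.capture(n); np.savez(f"pics/{n}0.npz",p=p,d=d); cv2.imwrite(f"pics/{n}0.png",p[:,:,::-1])
    c=r.camera_params(n); print(n,c['fx'],c['fy'],c['cx'],c['cy']); print(np.round(c['pose'],3))
print(r.observe())
E
```

```text
pics
scene 353.11018602080185 353.11018602080185 253.24289109012696 190.3720245562851
[[-0.808 -0.444  0.388  0.231]
 [-0.589  0.623 -0.515  0.29 ]
 [-0.013 -0.644 -0.765  0.806]
 [ 0.     0.     0.     1.   ]]
top 493.6387925543532 493.6387925543532 258.5556692886562 192.34401726519164
[[ 0.002 -0.994  0.109  0.445]
 [-1.    -0.003 -0.002 -0.172]
 [ 0.002 -0.109 -0.994  1.2  ]
 [ 0.     0.     0.     1.   ]]
{'clock': 0.1, 'joint_pos': array([ 6.38005523e+01,  1.76168657e+01,  8.63752156e+01,  2.10590097e-03,
        7.61104099e+01, -4.21184488e+00]), 'qd': array([-0.03614426,  0.04274888, -0.19290309,  0.02191057,  0.02111729,
       -0.01819013]), 'joint_torque': array([-1.43762474e-03, -4.58533359e+01, -2.52604795e+01, -3.07009605e-04,
        5.54084749e-03, -2.96896054e-06]), 'eef_pos': array([0.21504423, 0.53265056, 0.24919202]), 'tool_rot': array([[-9.27261503e-01,  3.74413447e-01, -8.21768473e-04],
       [ 3.74414311e-01,  9.27260156e-01, -1.58927834e-03],
       [ 1.66945982e-04, -1.78135850e-03, -9.99998399e-01]]), 'contact_force': array([-0.38621513,  0.44490023,  0.01670447]), 'moment': array([-0.00174955,  0.01196122, -0.01587724]), 'finger_force': 0.0, 'opening': 0.9990161082267358}
```

View pics/scene0.png

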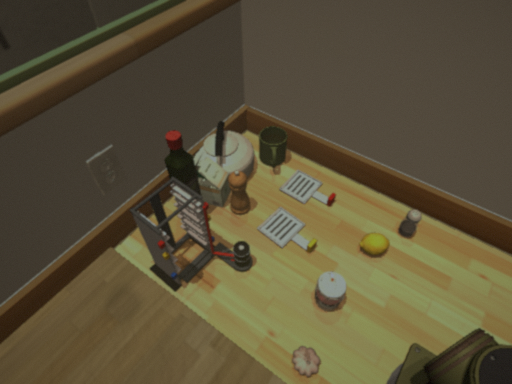

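View pics/top0.png

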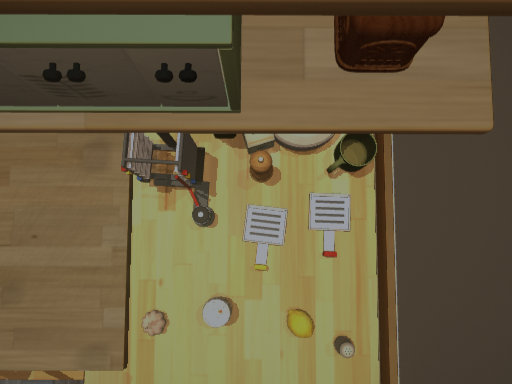

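The scene view shows the rack at (180,235), the lock ring at (242,255), the yellow sheet at (285,228), the red sheet at (305,187), the pepper mill at (239,193) and the mug at (272,145). The top view shows the rack at (160,155), the ring at (203,215), the yellow handle at (261,267) and the red handle at (330,254). I see no blue sheet.

```bash
cat > h.py <<'E'
from station import r
import cv2,numpy as np
def cap(n):
    p,d=r.capture(n); return p,d,r.camera_params(n)
def rays(c,uv):
    uv=np.atleast_2d(uv).astype(float)
    v=np.c_[(uv[:,0]-c['cx'])/c['fx'],(uv[:,1]-c['cy'])/c['fy'],np.ones(len(uv))]
    return c['pose'][:3,3],v@c['pose'][:3,:3].T
def plane(c,uv,z):
    o,v=rays(c,uv); return o+v*((z-o[2])/v[:,2])[:,None]
def cloud(c,d):
    h,w=d.shape; u,v=np.meshgrid(np.arange(w),np.arange(h))
    o,q=rays(c,np.c_[u.ravel(),v.ravel()]); return (o+q*d.ravel()[:,None]).reshape(h,w,3)
def proj(c,P):
    P=np.atleast_2d(P); q=(P-c['pose'][:3,3])@c['pose'][:3,:3]
    return np.c_[c['fx']*q[:,0]/q[:,2]+c['cx'],c['fy']*q[:,1]/q[:,2]+c['cy']]
def blob(m,amin=8):
    n,l,s,ce=cv2.connectedComponentsWithStats(m.astype(np.uint8))
    return [(s[i,4],ce[i],s[i,:4]) for i in range(1,n) if s[i,4]>=amin]
E
python3 - <<'E'
from h import *
for n in ("scene","top"):
    f=np.load(f"pics/{n}0.npz");p,d=f['p'],f['d'];c=r.camera_params(n);C=cloud(c,d)
    hsv=cv2.cvtColor(p,cv2.COLOR_RGB2HSV);H,S,V=cv2.split(hsv)
    for nm,m in (("red",((H<6)|(H>174))&(S>170)&(V>80)),("yel",(H>22)&(H<32)&(S>190)&(V>110)),("blue",(H>100)&(H<130)&(S>120)&(V>50))):
        for a,ce,b in blob(m,4):
            u,v=ce.astype(int); print(n,nm,a,np.round(ce,1),b,np.round(C[v,u],3))
    # sheets: points 2-12mm high, low saturation
    Z=C[:,:,2]; m=(S<90)&(V>100)&(Z<0.03)&(Z>-0.01)&(d>0)
    for a,ce,b in blob(cv2.morphologyEx(m.astype(np.uint8),cv2.MORPH_CLOSE,np.ones((5,5))),200): print(n,"white",a,np.round(ce),b)
    x,y,w,h=(120,110,120,120) if n=="top" else (120,120,180,190)
    k=5 if n=="top" else 3
    cv2.imwrite(f"pics/{n}0c.png",cv2.resize(cv2.convertScaleAbs(p[y:y+h,x:x+w,::-1],alpha=1.6),None,fx=k,fy=k,interpolation=cv2.INTER_CUBIC))
    # cloud of rack top
    R=C[y:y+h,x:x+w].reshape(-1,3); R=R[(R[:,2]>.215)&(R[:,2]<.25)&(d[y:y+h,x:x+w].ravel()>0)]
    print(n,len(R),np.round(R.min(0),3),np.round(R.max(0),3),np.percentile(R[:,2],[5,50,95]))
E
```

```text
scene red 118 [172.6 135.4] [166 131  15  10] [ 0.742 -0.088  0.282]
scene red 25 [331.4 197. ] [329 194   6   7] [ 0.431 -0.337  0.033]
scene red 21 [204.8 205.1] [203 202   5   7] [ 0.597 -0.018  0.208]
scene red 25 [160.3 243. ] [158 241   6   6] [0.605 0.104 0.207]
scene red 45 [222.4 253.5] [213 252  20   4] [ 0.565 -0.019  0.037]
scene yel 6 [363.7 238.8] [362 237   4   5] [ 0.3   -0.261  0.038]
scene yel 34 [382.4 246.7] [377 240  11  12] [ 0.252 -0.258  0.05 ]
scene yel 7 [362.4 244.3] [361 243   4   3] [ 0.295 -0.246  0.035]
scene yel 18 [371.4 246.9] [368 244   8   5] [ 0.274 -0.245  0.046]
scene yel 10 [164.4 254.7] [163 253   4   4] [0.607 0.104 0.162]
scene blue 11 [173.2 274.5] [172 273   4   4] [0.606 0.102 0.071]
scene white 1059 [302. 186.] [279 168  49  36]
scene white 1255 [283. 229.] [257 207  53  43]
scene white 450 [133. 254.] [115 238  48  46]
scene white 370 [356. 280.] [326 262  61  35]
scene white 519 [451. 319.] [427 301  51  35]
scene 1976 [ 0.583 -0.181  0.215] [0.844 0.099 0.25 ] [0.21660996 0.23294336 0.24500363]
top red 13 [122.8 168.9] [121 167   5   4] [0.603 0.103 0.209]
top red 23 [184.2 172. ] [182 170   5   5] [ 0.595 -0.023  0.211]
top red 7 [176.  176.7] [175 176   3   3] [ 0.585 -0.009  0.222]
top red 38 [193.8 197.6] [190 189   9  17] [ 0.562 -0.019  0.035]
top red 49 [329.6 253.5] [324 252  13   4] [ 0.431 -0.34   0.034]
top blue 5 [138.6 178.2] [137 177   4   3] [0.601 0.103 0.075]
top white 1844 [213. 245.] [193 144  35 158]
top white 2116 [331. 210.] [309 170  42  81]
top white 2905 [158. 254.] [132 175  45 202]
top white 1813 [264. 228.] [243 204  45  61]
top white 2698 [264. 332.] [245 285  35  99]
top white 530 [323. 355.] [317 304  17  80]
top 805 [ 0.581 -0.024  0.215] [0.675 0.099 0.242] [0.21631346 0.23458928 0.23895694]
```

View pics/scene0c.png

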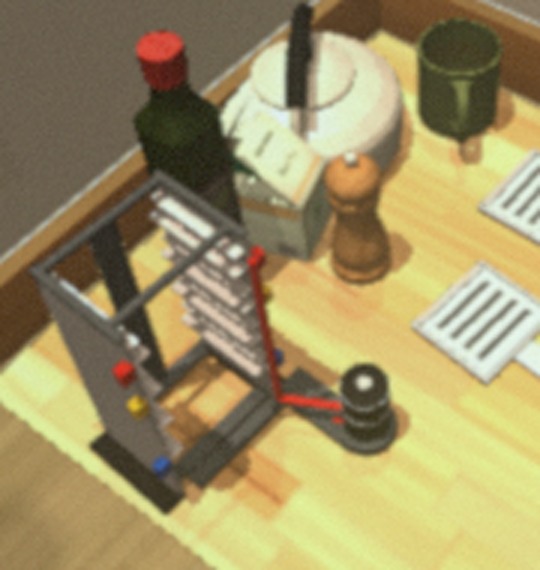

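View pics/top0c.png

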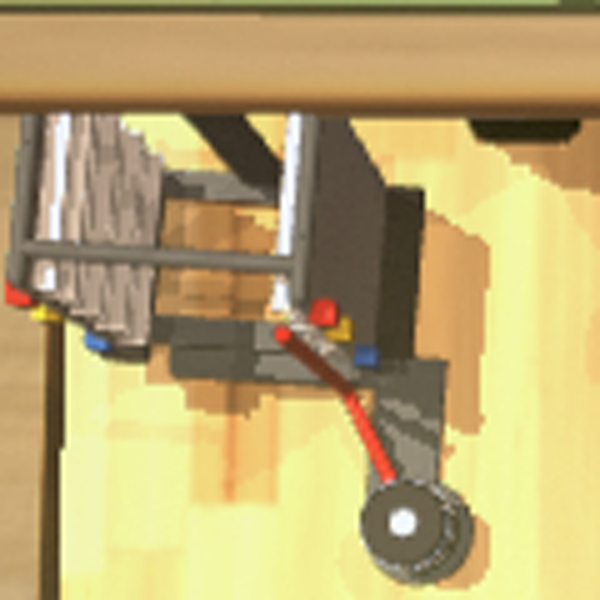

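Crops: four clips mark each panel edge, and the bar is at rest by the right panel (locked). The ring knob is at about (203,214) in the top view. Next I measure the rack, ring and sheets precisely.

```bash
cat > meas.py <<'E'
from h import *
def plate(p,c):
    """plate rectangles in the top view, z=5mm plane: centre, long-axis heading"""
    hsv=cv2.cvtColor(p,cv2.COLOR_RGB2HSV); out=[]
    return hsv
E
python3 - <<'E'
from h import *
D={}
for n in ("scene","top"):
    f=np.load(f"pics/{n}0.npz");p,d=f['p'],f['d'];c=r.camera_params(n);C=cloud(c,d);D[n]=(p,d,c,C)
    hsv=cv2.cvtColor(p,cv2.COLOR_RGB2HSV)
    for q in ((265,265),(261,268),(258,267),(265,252),(250,215),(330,240),(318,200),(300,320)) if n=="top" else ((313,245),(300,240),(331,197)): print(n,q,hsv[q[1],q[0]],np.round(C[q[1],q[0]],3))
p,d,c,C=D["top"]
hsv=cv2.cvtColor(p,cv2.COLOR_RGB2HSV)
m=((hsv[...,1]<70)&(hsv[...,2]>90)).astype(np.uint8)
for nm,(x,y,w,h) in dict(yel=(235,195,60,80),red=(300,185,60,75)).items():
    s=np.zeros_like(m); s[y:y+h,x:x+w]=m[y:y+h,x:x+w]; s=cv2.morphologyEx(s,cv2.MORPH_CLOSE,np.ones((3,3)))
    o=cv2.morphologyEx(cv2.morphologyEx(s,cv2.MORPH_CLOSE,np.ones((9,9))),cv2.MORPH_OPEN,np.ones((17,17)))
    v,u=np.nonzero(o); P=plane(c,np.c_[u,v],.005)[:,:2]
    print(nm,len(u),"rect mm",cv2.minAreaRect((P*1000).astype(np.float32)),"mean",P.mean(0))
    v,u=np.nonzero(s); P=plane(c,np.c_[u,v],.005)[:,:2]; print("all white mean",P.mean(0),P.min(0))
# ring knob
for n,(x,y,w,h) in dict(top=(190,203,26,25),scene=(228,236,30,40)).items():
    p,d,c,C=D[n]; R=C[y:y+h,x:x+w].reshape(-1,3); 
    for lo,hi in ((.07,.085),(.04,.065),(.085,.12)):
        k=(R[:,2]>lo)&(R[:,2]<hi); 
        if k.any(): print(n,lo,k.sum(),R[k].min(0).round(3),R[k].max(0).round(3))
    hs=cv2.cvtColor(p,cv2.COLOR_RGB2HSV)[y:y+h,x:x+w]
    for a,ce,b in blob((hs[...,2]>150)&(hs[...,1]<60),2):
        u,v=ce+[x,y]; print("dot",n,a,u,v,C[int(round(v)),int(round(u))].round(3), plane(c,[u,v],.09).round(4))
# bar tip
c=D["top"][2]; print("bartip",plane(c,[176,176.7],.222))
E
```

```text
scene (313, 245) [ 24 181  93] [ 0.394 -0.173  0.032]
scene (300, 240) [ 54  17 151] [ 0.435 -0.182  0.005]
scene (331, 197) [  3 213 140] [ 0.431 -0.337  0.033]
top (265, 265) [ 24 182 129] [ 0.403 -0.19   0.034]
top (261, 268) [ 31 169 154] [ 0.396 -0.181  0.036]
top (258, 267) [ 31 165 156] [ 0.398 -0.174  0.034]
top (265, 252) [110  14 162] [ 0.433 -0.19   0.006]
top (250, 215) [110  14 162] [ 0.521 -0.154  0.006]
top (330, 240) [111  16 163] [ 0.462 -0.347  0.005]
top (318, 200) [  0   2 118] [ 0.558 -0.319  0.009]
top (300, 320) [ 31 167 154] [ 0.28  -0.269  0.055]
yel 1488 rect mm ((497.5343933105469, -190.5238800048828), (91.75971221923828, 96.97924041748047), 0.1385761946439743) mean [ 0.49788284 -0.19046891]
all white mean [ 0.48987038 -0.18882316] [ 0.40395779 -0.24377349]
red 1528 rect mm ((530.7978515625, -345.8314514160156), (97.42332458496094, 90.5498046875), 89.49799346923828) mean [ 0.53062196 -0.34629905]
all white mean [ 0.52388859 -0.34706693] [ 0.43764598 -0.39717847]
top 0.07 247 [ 0.499 -0.062  0.071] [ 0.537 -0.022  0.084]
top 0.04 17 [ 0.499 -0.061  0.042] [ 0.532 -0.047  0.061]
dot top 13 200.15384615384616 213.76923076923077 [ 0.519 -0.041  0.078] [[ 0.5185 -0.0432  0.09  ]]
scene 0.07 211 [ 0.5  -0.06  0.07] [ 0.538 -0.021  0.08 ]
scene 0.04 84 [ 0.499 -0.053  0.04 ] [ 0.53  -0.02   0.064]
bartip [[ 0.58389314 -0.00913765  0.222     ]]
```

```bash
python3 - <<'E'
from h import *
for n in ("scene","top"):
    f=np.load(f"pics/{n}0.npz");p,d=f['p'],f['d'];c=r.camera_params(n);C=cloud(c,d);X,Y,Z=C[...,0],C[...,1],C[...,2]
    for nm,x0,y0 in (("yel",.40,-.183),("red",.432,-.34)):
        k=(abs(X-x0)<.025)&(abs(Y-y0)<.035)&(Z>.029)&(Z<.04)
        rc=cv2.minAreaRect((C[k][:,:2]*1000).astype(np.float32)); print(n,nm,k.sum(),C[k].mean(0).round(4),C[k].min(0).round(3),C[k].max(0).round(3),rc)
        k=(abs(X-x0-.10)<.09)&(abs(Y-y0)<.07)&(Z>.003)&(Z<.013)
        k=cv2.morphologyEx(cv2.morphologyEx(k.astype(np.uint8),cv2.MORPH_CLOSE,np.ones((7,7))),cv2.MORPH_OPEN,np.ones((15,15)))>0
        v,u=np.nonzero(k);P=plane(c,np.c_[u,v],.006)
        if len(P): print("  plate",len(P),cv2.minAreaRect((P[:,:2]*1000).astype(np.float32)),P.mean(0).round(4))
    # front top bar of rack and side rails
    k=(Z>.222)&(Z<.245)&(X>.55)&(X<.76)&(Y>-.05)&(Y<.14)&(d>0)&(cv2.cvtColor(p,cv2.COLOR_RGB2HSV)[...,2]<110)
    P=C[k]; xs=np.arange(.57,.75,.015)
    for a,b in zip(xs,xs[1:]):
        s=P[(P[:,0]>a)&(P[:,0]<b)]
        if len(s): 
            h=np.histogram(s[:,1],bins=np.arange(-.05,.14,.01))[0]; print(n,round(a,3),len(s),s[:,1].min().round(3),s[:,1].max().round(3),h)
    ys=np.arange(0.0,.085,.02)
    for a,b in zip(ys,ys[1:]):
        s=P[(P[:,1]>a)&(P[:,1]<b)&(P[:,0]<.66)]
        if len(s): print(n,'y',round(a,2),len(s),np.percentile(s[:,0],[5,50,95]).round(4))
E
```

```text
scene yel 48 [ 0.3993 -0.1764  0.0329] [ 0.394 -0.192  0.029] [ 0.406 -0.164  0.037] ((399.5662536621094, -177.55690002441406), (28.172714233398438, 11.212492942810059), 84.86629486083984)
  plate 1763 ((490.82427978515625, -183.92080688476562), (123.38960266113281, 158.41268920898438), 35.406951904296875) [ 0.4913 -0.1829  0.006 ]
scene red 38 [ 0.4306 -0.3399  0.033 ] [ 0.425 -0.355  0.029] [ 0.437 -0.326  0.036] ((430.6969299316406, -340.5100402832031), (11.742600440979004, 28.580520629882812), 1.0955569744110107)
  plate 1289 ((518.59228515625, -351.7606201171875), (123.20404052734375, 142.3096923828125), 32.798805236816406) [ 0.5197 -0.3436  0.006 ]
scene 0.585 15 -0.018 -0.011 [ 0  0  0 15  0  0  0  0  0  0  0  0  0  0  0  0  0  0]
scene 0.6 198 -0.019 0.099 [ 0  0  0 29 15 18 17 15 17 10 15 10  9  8 35  0  0  0]
scene 0.615 114 -0.021 0.099 [ 0  0  1 24  2  0  1  4  3  6  7  9 11 14 32  0  0  0]
scene 0.63 61 -0.021 0.098 [ 0  0  2 27  0  0  0  0  0  0  0  0  0  0 32  0  0  0]
scene 0.645 60 -0.021 0.098 [ 0  0  3 27  0  0  0  0  0  0  0  0  0  1 29  0  0  0]
scene 0.66 53 -0.
[... 1027 characters left out ...]
top 0.57 1 -0.007 -0.007 [0 0 0 0 1 0 0 0 0 0 0 0 0 0 0 0 0 0]
top 0.585 12 -0.021 -0.015 [ 0  0  1 11  0  0  0  0  0  0  0  0  0  0  0  0  0  0]
top 0.6 219 -0.021 0.098 [ 0  0  7 29 20 18 16 17 16 15 13 13 10  9 36  0  0  0]
top 0.615 118 -0.022 0.099 [ 0  0 12 21  0  2  3  4  4  6  7  7 12 11 29  0  0  0]
top 0.63 61 -0.022 0.097 [ 0  0 14 13  0  0  0  0  0  0  0  0  0  4 30  0  0  0]
top 0.645 69 -0.024 0.096 [ 0  0 21 11  0  0  0  0  0  0  0  0  0 12 25  0  0  0]
top 0.66 43 -0.024 0.094 [ 0  0 12  8  0  0  0  0  0  0  0  0  0 13 10  0  0  0]
top y 0.0 39 [0.6076 0.6111 0.6153]
top y 0.02 41 [0.6092 0.6122 0.6154]
top y 0.04 41 [0.6111 0.6145 0.6172]
top y 0.06 42 [0.6116 0.6148 0.619 ]
```

Request:
apply_moves(
  rows=[
    [0, 0, 0, -41.4, -34.9, 0, -1],
    [0, 0, 0, -41.4, -34.9, 0, -1],
    [0, 0, 0, -41.4, -34.9, 0, -1],
    [0, 0, 0, -41.4, -34.9, 0, -1],
    [0, 0, 0, -41.4, -34.9, 0, -1],
    [0, 0, 0, -41.4, -34.9, 0, -1],
    [0, 0, 0, -41.4, -34.9, 0, -1],
    [0, 0, 0, -41.4, -34.9, 0, -1],
    [0, 0, 0, -41.4, -34.9, 0, -1],
    [0, 0, 0, -41.4, -34.9, 0, -1],
    [0, 0, 0, -41.4, -34.9, 0, -1],
    [0, 0, 0, -41.4, -34.9, 0, -1],
  ],
)

```text
clock: 1.6
eef_pos: [0.5195, -0.0429, 0.2497]
tool_rot: [[-0.927, 0.375, -0.001], [0.375, 0.927, 0.0], [0.001, 0.0, -1.0]]
contact_force: [0.9, 0.8, -0.1]
opening: 0.998
finger_force: 0.0
```

Request:
apply_moves(
  rows=[
    [0, 0, 10, 0, 0, 0, -1],
    [0, 0, 10, 0, 0, 0, -1],
    [0, 0, 10, 0, 0, 0, -1],
    [0, 0, 10, 0, 0, 0, -1],
    [0, 0, 10, 0, 0, 0, -1],
    [0, 0, 10, 0, 0, 0, -1],
    [0, 0, 10, 0, 0, 0, -1],
    [0, 0, 10, 0, 0, 0, -1],
    [0, 0, 0, 0, 0, 0, -1],
  ],
)

```text
clock: 2.72
eef_pos: [0.5188, -0.0411, 0.2496]
tool_rot: [[0.206, 0.979, -0.001], [0.979, -0.206, 0.0], [-0.0, -0.001, -1.0]]
contact_force: [-0.8, -1.4, 0.3]
opening: 0.999
finger_force: 0.0
```

```bash
cat > go.py <<'E'
import sys
from h import *
def go(x,y,z,azy=None,pr=True):
    s=r.observe(); R=s['tool_rot']; e=s['eef_pos']
    az=np.degrees(np.arctan2(R[1,1],R[0,1])); d=R.T@(np.array([x,y,z])-e)*1000
    print("t",s['clock'],"pos",e.round(4),"az_y",az.round(2),"tilt z",R[:,2].round(4),"J",s['joint_pos'].round(1),"F",s['contact_force'].round(1),"M",s['moment'].round(2),"open",round(s['opening'],3),"ff",round(s['finger_force'],1))
    print("tool shift mm",d.round(1), "turn z", None if azy is None else round(az-azy,2))
a=[float(v) for v in sys.argv[1:]]; go(*a)
E
python3 go.py .5185 -.0415 .066 -12
```

```text
t 2.725 pos [ 0.5188 -0.0411  0.2496] az_y -11.89 tilt z [-1.e-03  2.e-04 -1.e+00] J [-9.2 13.3 92.7  0.  74.1  2.7] F [-0.8 -1.4  0.3] M [ 0.02 -0.02 -0.01] open 0.999 ff 0.0
tool shift mm [ -0.4  -0.  183.6] turn z 0.11
```

Request:
apply_moves(
  rows=[
    [0, 0, 0, 0, 0, 50, -1],
    [0, 0, 0, 0, 0, 50, -1],
    [0, 0, 0, 0, 0, 50, -1],
    [0, 0, 0, 0, 0, 20, -1],
    [0, 0, 0, 0, 0, 14, -1],
    [0, 0, 0, 0, 0, 0, 1],
    [0, 0, 0, 0, 0, 0, 1],
    [0, 0, 0, 0, 0, 0, 1],
    [0, 0, 0, 0, 0, 0, 1],
    [0, 0, 0, 0, 0, 0, 1],
    [0, 0, 0, 0, 0, 0, 1],
    [0, 0, 0, 0, 0, 0, 1],
  ],
)

```text
clock: 4.22
eef_pos: [0.5195, -0.0412, 0.0675]
tool_rot: [[0.207, 0.978, 0.002], [0.978, -0.207, -0.0], [0.0, 0.002, -1.0]]
contact_force: [-2.0, 0.4, 6.5]
opening: 0.452
finger_force: 59.9
```

Request:
apply_moves(
  rows=[
    [0, 0, 7, 0, 0, 0, 1],
    [0, 0, 7, 0, 0, 0, 1],
    [0, 0, 7, 0, 0, 0, 1],
    [0, 0, 7, 0, 0, 0, 1],
    [0, 0, 7, 0, 0, 0, 1],
    [0, 0, 7, 0, 0, 0, 1],
    [0, 0, 7, 0, 0, 0, 1],
    [0, 0, 7, 0, 0, 0, 1],
    [0, 0, 7, 0, 0, 0, 1],
    [0, 0, 7, 0, 0, 0, 1],
    [0, 0, 7, 0, 0, 0, 1],
    [0, 0, 2, 0, 0, 0, 1],
  ],
)

```text
clock: 5.72
eef_pos: [0.5195, -0.0413, 0.0675]
tool_rot: [[1.0, -0.018, 0.002], [-0.018, -1.0, -0.001], [0.002, 0.001, -1.0]]
contact_force: [-1.3, -0.2, 6.0]
opening: 0.452
finger_force: 59.9
```

```bash
python3 go.py .5185 -.0415 .066 -91
python3 - <<'E'
from h import *
p,d,c=cap("top"); cv2.imwrite("pics/top1c.png",cv2.resize(cv2.convertScaleAbs(p[110:290,120:360,::-1],alpha=1.6),None,fx=3,fy=3))
E
```

```text
t 5.725 pos [ 0.5195 -0.0413  0.0675] az_y -91.05 tilt z [ 1.7e-03 -6.0e-04 -1.0e+00] J [ -9.2  25.4 105.8  -0.   48.7  81.9] F [-1.3 -0.2  6. ] M [-0.13  0.31  0.03] open 0.452 ff 59.9
tool shift mm [-1.   0.2  1.5] turn z -0.05
```

View pics/top1c.png

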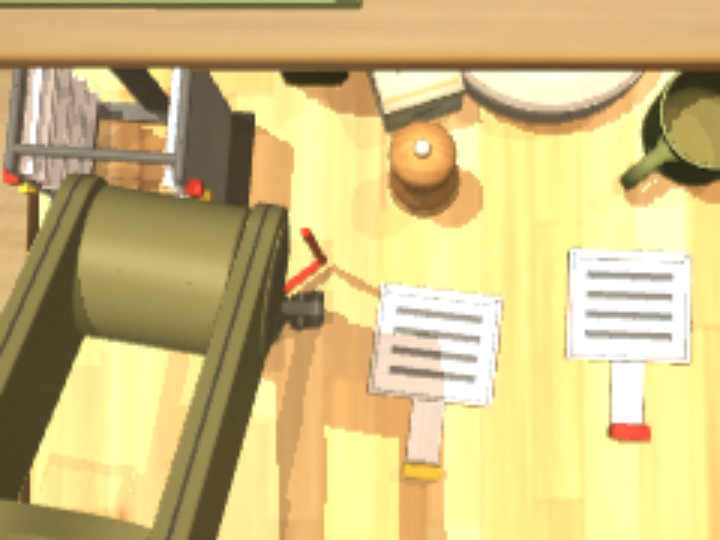

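Request:
apply_moves(
  rows=[
    [0, 0, 0, 0, 0, 0, -1],
    [0, 0, 0, 0, 0, 0, -1],
    [0, 0, 0, 0, 0, 0, -1],
    [0, 0, 0, 0, 0, 0, -1],
    [0, 0, 0, 0, 0, -20, -1],
    [0, 0, 0, 0, 0, -40, -1],
    [0, 0, 0, 0, 0, -50, -1],
    [0, 0, 0, 0, 0, -50, -1],
    [0, 0, 0, 0, 0, -40, -1],
    [0, 0, 0, 0, 0, 0, -1],
  ],
)

```text
clock: 7.02
eef_pos: [0.5215, -0.0415, 0.2697]
tool_rot: [[1.0, -0.017, 0.008], [-0.017, -1.0, -0.001], [0.008, 0.001, -1.0]]
contact_force: [0.3, 0.5, -0.0]
opening: 1.0
finger_force: 0.0
```

Request:
apply_moves(
  rows=[
    [0, 0, -10.5, 0, 0, 0, -1],
    [0, 0, -10.5, 0, 0, 0, -1],
    [0, 0, -10.5, 0, 0, 0, -1],
    [0, 0, -10.5, 0, 0, 0, -1],
    [0, 0, -10.5, 0, 0, 0, -1],
    [0, 0, -10.5, 0, 0, 0, -1],
    [0, 0, -10.5, 0, 0, 0, -1],
    [0, 0, -10.5, 0, 0, 0, -1],
    [0, 0, 0, 0, 0, 0, -1],
  ],
)

```text
clock: 8.15
eef_pos: [0.5183, -0.0411, 0.2645]
tool_rot: [[0.124, 0.992, -0.003], [0.992, -0.124, 0.0], [0.0, -0.003, -1.0]]
contact_force: [0.9, 0.1, 0.1]
opening: 1.0
finger_force: 0.0
```

```bash
python3 go.py .399 -.178 .027 -7
cat > see.py <<'E'
from h import *
# handles + plates as now seen in top view, open plates
p,d,c=cap("top");C=cloud(c,d);X,Y,Z=C[...,0],C[...,1],C[...,2];hsv=cv2.cvtColor(p,cv2.COLOR_RGB2HSV);H,S,V=cv2.split(hsv)
for nm,m in (("yel",(H>20)&(H<34)&(S>145)),("red",((H<8)|(H>172))&(S>150))):
    k=m&(Z>.027)&(Z<.042)&(X<.6)
    for a,ce,b in blob(k,15):
        P=plane(c,[ce],.033)[0]; print(nm,a,ce.round(1),b,P.round(4))
m=((S<80)&(V>80)&(Z>0.001)&(Z<.015)).astype(np.uint8)
m=cv2.morphologyEx(cv2.morphologyEx(m,cv2.MORPH_CLOSE,np.ones((7,7))),cv2.MORPH_OPEN,cv2.getStructuringElement(cv2.MORPH_ELLIPSE,(21,21)))
for a,ce,b in blob(m,600):
    k=np.zeros_like(m);x,y,w,h=b;k[y:y+h,x:x+w]=m[y:y+h,x:x+w];v,u=np.nonzero(k);P=plane(c,np.c_[u,v],.005)[:,:2]
    print("plate",a,P.mean(0).round(4),cv2.minAreaRect((P*1000).astype(np.float32)))
E
python3 see.py
```

```text
t 8.15 pos [ 0.5183 -0.0411  0.2645] az_y -7.1 tilt z [-2.8e-03  4.0e-04 -1.0e+00] J [-9.2 12.6 91.3 -0.  76.3 -2.1] F [0.9 0.1 0.1] M [-0.03  0.01 -0.01] open 1.0 ff 0.0
tool shift mm [-150.7 -100.8  237.8] turn z -0.1
yel 59 [259.7 266.7] [254 264  13   6] [ 0.3988 -0.1778  0.033 ]
yel 107 [293.  317.5] [287 310  22  27] [ 0.2824 -0.2549  0.033 ]
yel 44 [308.8 330.3] [300 317  13  21] [ 0.2537 -0.2913  0.033 ]
red 45 [217.1 203.9] [209 197  17  14] [ 0.5457 -0.0763  0.033 ]
red 58 [329.8 253.5] [324 251  13   6] [ 0.4297 -0.3423  0.033 ]
plate 1508 [ 0.5324 -0.3479] ((533.2536010742188, -347.0376892089844), (99.79261016845703, 104.79306030273438), 89.49793243408203)
plate 1459 [ 0.4984 -0.1905] ((496.8638000488281, -190.0284423828125), (99.4867935180664, 95.14852905273438), 84.41919708251953)
```

Request:
apply_moves(
  rows=[
    [0, 0, 0, -37.7, -25.2, 0, -1],
    [0, 0, 0, -37.7, -25.2, 0, -1],
    [0, 0, 0, -37.7, -25.2, 0, -1],
    [0, 0, 0, -37.7, -25.2, 0, -1],
    [0, 0, 0, 0, 0, 40, -1],
    [0, 0, 0, 0, 0, 40, -1],
    [0, 0, 0, 0, 0, 40, -1],
    [0, 0, 0, 0, 0, 40, -1],
    [0, 0, 0, 0, 0, 10, -1],
    [0, 0, 0, 0, 0, 0, -1],
  ],
)

```text
clock: 9.45
eef_pos: [0.4006, -0.1785, 0.0958]
tool_rot: [[0.123, 0.992, -0.001], [0.992, -0.123, 0.001], [0.001, -0.001, -1.0]]
contact_force: [0.2, -0.2, 0.3]
opening: 1.002
finger_force: 0.0
```

```bash
python3 go.py .399 -.178 .027 -7.3
```

```text
t 9.45 pos [ 0.4006 -0.1785  0.0958] az_y -7.06 tilt z [-1.2e-03  7.0e-04 -1.0e+00] J [-29.5  17.9 113.8   0.   48.3 -22.5] F [ 0.2 -0.2  0.3] M [-0.02  0.03  0.04] open 1.002 ff 0.0
tool shift mm [ 0.3 -1.6 68.8] turn z 0.24
```

Request:
apply_moves(
  rows=[
    [0, 0, 0, 0, -1.5, 30, -1],
    [0, 0, 0, 0, 0, 28, -1],
    [0, 0, 0, 0, 0, 10, -1],
    [0, 0, 0, 0, 0, 0, 1],
    [0, 0, 0, 0, 0, 0, 1],
    [0, 0, 0, 0, 0, 0, 1],
    [0, 0, 0, 0, 0, 0, 1],
    [0, 0, 0, 0, 0, 0, 1],
    [0, 0, 0, 0, 0, 0, 1],
    [0, 0, 0, 0, 0, 0, 1],
    [0, 0, 0, 0, 0, 0, 1],
    [0, 0, 0, 0, 0, 0, 1],
  ],
)

```text
clock: 10.95
eef_pos: [0.3997, -0.1786, 0.0287]
tool_rot: [[0.122, 0.993, 0.001], [0.993, -0.122, -0.001], [-0.001, 0.001, -1.0]]
contact_force: [-0.3, 0.5, 5.8]
opening: 0.126
finger_force: 59.2
```

```bash
python3 go.py .399 -.178 .027 -7.3
```

```text
t 10.95 pos [ 0.3997 -0.1786  0.0287] az_y -6.99 tilt z [ 1.1e-03 -7.0e-04 -1.0e+00] J [-29.6  24.8 118.1  -0.   37.1 -22.6] F [-0.3  0.5  5.8] M [ 0.07  0.13 -0.02] open 0.126 ff 59.2
tool shift mm [ 0.6 -0.7  1.7] turn z 0.31
```

Request:
apply_moves(
  rows=[
    [0, 0, 0, 0, 0, -10, 1],
    [0, 0, 0, 0, 0, -25, 1],
    [0, 0, 0, 0, 0, -40, 1],
    [0, 0, 0, 0, 0, -45, 1],
    [0, 0, 0, 0, 0, -45, 1],
    [0, 0, 0, 0, 0, -45, 1],
    [0, 0, -1.6, 0, 0, -30, 1],
    [0, 0, -1.6, 0, 0, 0, 1],
    [0, 0, 0, 0, 0, 0, 1],
  ],
)

```text
clock: 12.08
eef_pos: [0.3983, -0.1779, 0.2672]
tool_rot: [[0.066, 0.998, -0.002], [0.998, -0.066, 0.001], [0.001, -0.002, -1.0]]
contact_force: [-0.7, -0.2, -1.6]
opening: 0.124
finger_force: 63.8
```

Request:
apply_moves(
  rows=[
    [0, 0, 0, 15, 0, 0, 1],
    [0, 0, 0, 30, 1, 0, 1],
    [0, 0, 0, 35, 1, 0, 1],
    [0, 0, 0, 35, 1, 0, 1],
    [0, 0, 0, 35, 1, 0, 1],
    [0, 0, 0, 35, 1, 0, 1],
    [0, 0, 0, 30, 0, 0, 1],
    [0, 0, 0, 16, 0, 0, 1],
    [0, 0, 0, 0, 0, 0, 1],
    [0, 0, 0, 0, 0, 0, 1],
  ],
)

```text
clock: 13.32
eef_pos: [0.4188, 0.0517, 0.2673]
tool_rot: [[0.066, 0.998, -0.002], [0.998, -0.066, -0.0], [-0.0, -0.002, -1.0]]
contact_force: [-0.3, -0.3, -1.2]
opening: 0.127
finger_force: 63.8
```

```bash
python3 go.py .420 .0517 .187 -3.8
python3 - <<'E'
from h import *
for n in ("scene","top"):
    p,d,c=cap(n); np.savez(f"pics/{n}2.npz",p=p,d=d)
    q=p[130:310,110:350,::-1] if n=="scene" else p[110:290,80:320,::-1]
    cv2.imwrite(f"pics/{n}2c.png",cv2.resize(cv2.convertScaleAbs(q,alpha=1.6),None,fx=3,fy=3))
E
```

```text
t 13.325 pos [0.4188 0.0517 0.2673] az_y -3.77 tilt z [-1.9e-03 -4.0e-04 -1.0e+00] J [  1.3   4.3 101.3  -0.   74.5   5.1] F [-0.3 -0.3 -1.2] M [0.   0.14 0.01] open 0.127 ff 63.8
tool shift mm [ 0.1  1.3 80.3] turn z 0.03
```

View pics/scene2c.png

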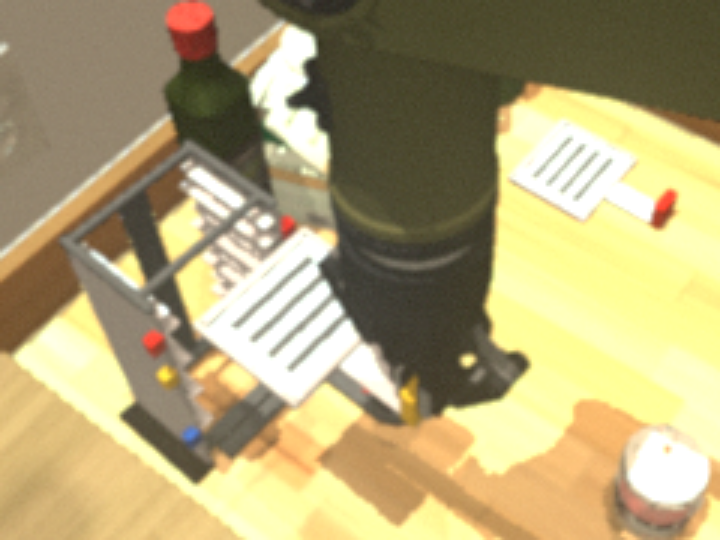

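View pics/top2c.png

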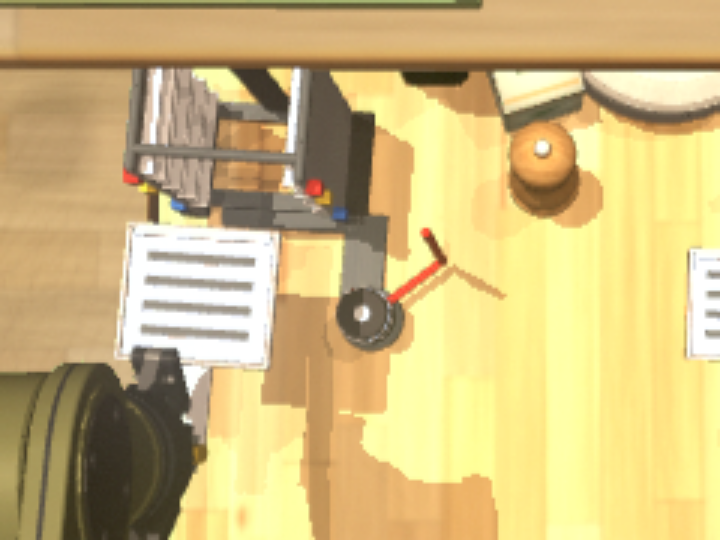

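The scene view shows the yellow sheet held level at crop (290,320), facing the rack. The top view shows its plate at crop (200,295), nearly square to the rack, with the bar open at (430,240). I measure the sheet in hand.

```bash
cat > held.py <<'E'
import sys
from h import *
# held plate in rack coordinates, from both views (depth); args: file tag, expected top z
ps=np.radians(-3.8);R=np.array([[np.cos(ps),-np.sin(ps)],[np.sin(ps),np.cos(ps)]]);O=np.array([.5846,.0408])
zt=float(sys.argv[2])
for n in ("top","scene"):
    f=np.load(f"pics/{n}{sys.argv[1]}.npz");p,d=f['p'],f['d'];c=r.camera_params(n);C=cloud(c,d);S=cv2.cvtColor(p,cv2.COLOR_RGB2HSV)[...,1]
    q=(C[...,:2]-O)@R
    k=(abs(C[...,2]-zt)<.013)&(S<80)&(abs(q[...,1])<.07)&(q[...,0]>-.13)&(q[...,0]<.02)
    P=np.c_[q[k],C[k][:,2]]
    A=np.c_[P[:,:2],np.ones(len(P))];co=np.linalg.lstsq(A,P[:,2],rcond=None)[0]
    rc=cv2.minAreaRect((P[P[:,0]>-.10][:,:2]*1000).astype(np.float32))
    print(n,len(P),"plane slope x,y",co[:2].round(3),"z mean",P[:,2].mean().round(4),"rect",np.round(rc[0],1),np.round(rc[1],1),round(rc[2],2))
    for lo in (-.1,-.08,-.06,-.04):
        s=P[(P[:,0]>lo)&(P[:,0]<lo+.02)]
        if len(s): print("  x",lo,s[:,1].min().round(4),s[:,1].max().round(4),((s[:,1].min()+s[:,1].max())/2).round(4))
E
python3 held.py 2 .2436
```

```text
top 2420 plane slope x,y [-0.004 -0.001] z mean 0.2448 rect [-40.5  -0.7] [119.3 118.8] 0.28
  x -0.1 -0.0508 0.0497 -0.0005
  x -0.08 -0.0504 0.0503 -0.0001
  x -0.06 -0.0502 0.0498 -0.0002
  x -0.04 -0.0502 0.0498 -0.0002
scene 1908 plane slope x,y [-0.005 -0.   ] z mean 0.2442 rect [-40.   1.] [119.5 117.1] 0.2
  x -0.1 -0.0179 0.051 0.0166
  x -0.08 -0.0249 0.0511 0.0131
  x -0.06 -0.0489 0.0514 0.0013
  x -0.04 -0.0481 0.0512 0.0015
```

Request:
apply_moves(
  rows=[
    [0, 0, 0, 0, 0, 25, 1],
    [0, 0, 0, 0, 0, 35, 1],
    [0, 0, 0, 0, 0, 20.5, 1],
    [0, 0, 0, 0, 0, 0, 1],
    [0, 0, 0, 0, 10, 0, 1],
    [0, 0, 0, 0, 10, 0, 1],
    [0, 0, 0, 0, 10, 0, 1],
    [0, 0, 0, 0, 10, 0, 1],
    [0, 0, 0, 0, 10, 0, 1],
    [0, 0, 0, 0, 10, 0, 1],
    [0, 0, 0, 0, 0, 0, 1],
  ],
)

```text
clock: 14.8
eef_pos: [0.4805, 0.0477, 0.1875]
tool_rot: [[0.066, 0.998, 0.001], [0.998, -0.066, -0.0], [0.0, 0.001, -1.0]]
contact_force: [0.1, -0.0, -1.2]
opening: 0.128
finger_force: 63.8
```

```bash
python3 go.py .5407 .0437 .187 -3.8
```

```text
t 14.8 pos [0.4805 0.0477 0.1875] az_y -3.79 tilt z [ 5.e-04 -0.e+00 -1.e+00] J [  0.7  13.8 102.1  -0.   64.1   4.5] F [ 0.1 -0.  -1.2] M [0.03 0.15 0.04] open 0.128 ff 63.8
tool shift mm [-0.  60.4  0.5] turn z 0.01
```

Request:
apply_moves(
  rows=[
    [0, 0, 0, 0, 10, 0, 1],
    [0, 0, 0, 0, 10, 0, 1],
    [0, 0, 0, 0, 10, 0, 1],
    [0, 0, 0, 0, 10, 0, 1],
    [0, 0, 0, 0, 8, 1, 1],
    [0, 0, 0, 0, 6, 1, 1],
    [0, 0, 0, 0, 3, 0, 1],
    [0, 0, 0, 0, 0, 0, 1],
  ],
)

```text
clock: 15.8
eef_pos: [0.5363, 0.044, 0.1854]
tool_rot: [[0.066, 0.998, -0.0], [0.998, -0.066, -0.0], [-0.0, -0.0, -1.0]]
contact_force: [0.5, 1.0, -0.8]
opening: 0.124
finger_force: 63.9
```

```bash
python3 go.py .5407 .0437 .187 -3.8
```

```text
t 15.8 pos [0.5363 0.044  0.1854] az_y -3.79 tilt z [-4.e-04 -0.e+00 -1.e+00] J [ 0.2 18.  95.9 -0.  66.1  4. ] F [ 0.5  1.  -0.8] M [-0.02  0.2  -0.02] open 0.124 ff 63.9
tool shift mm [ 0.   4.4 -1.6] turn z 0.01
```

Creep to the back stop and check the force.

Request:
apply_moves(
  rows=[
    [0, 0, 0, 0, 1.5, 0, 1],
    [0, 0, 0, 0, 1.5, 0, 1],
    [0, 0, 0, 0, 1.5, 1, 1],
    [0, 0, 0, 0, 1, 0, 1],
    [0, 0, 0, 0, 0, 0, 1],
  ],
)

```text
clock: 16.42
eef_pos: [0.5417, 0.0436, 0.1844]
tool_rot: [[0.066, 0.998, -0.0], [0.998, -0.066, -0.0], [-0.0, -0.0, -1.0]]
contact_force: [0.5, -0.0, -1.2]
opening: 0.121
finger_force: 63.8
```

```bash
python3 go.py .5407 .0437 .187 -3.8
```

```text
t 16.425 pos [0.5417 0.0436 0.1844] az_y -3.79 tilt z [-3.e-04 -0.e+00 -1.e+00] J [ 0.2 18.5 95.4 -0.  66.2  3.9] F [ 0.5 -0.  -1.2] M [0.02 0.15 0.  ] open 0.121 ff 63.8
tool shift mm [-0.  -1.  -2.6] turn z 0.01
```

Request:
apply_moves(
  rows=[
    [0, 0, 0, 0, 1, 0, 1],
    [0, 0, 0, 0, 1, 0, 1],
    [0, 0, 0, 0, 0, 0, 1],
  ],
)

```text
clock: 16.8
eef_pos: [0.5418, 0.0436, 0.1841]
tool_rot: [[0.066, 0.998, -0.004], [0.998, -0.066, 0.0], [-0.0, -0.004, -1.0]]
contact_force: [-5.2, 1.0, 1.2]
opening: 0.124
finger_force: 64.1
```

Request:
apply_moves(
  rows=[
    [0, 0, 0, 0, 1, 0, 1],
    [0, 0, 0, 0, 1, 0, 1],
    [0, 0, 0, 0, 0, 0, 1],
  ],
)

```text
clock: 17.18
eef_pos: [0.5419, 0.0436, 0.1839]
tool_rot: [[0.066, 0.998, -0.008], [0.998, -0.066, 0.0], [-0.0, -0.008, -1.0]]
contact_force: [-9.5, 0.6, 2.4]
opening: 0.125
finger_force: 64.6
```

Request:
apply_moves(
  rows=[
    [0, 0, 0, 0, -2, 0.5, 1],
    [0, 0, 0, 0, -1, 0.5, 1],
    [0, 0, 0, 0, 0, 0, 1],
  ],
)

```text
clock: 17.55
eef_pos: [0.5417, 0.0436, 0.1838]
tool_rot: [[0.066, 0.998, -0.002], [0.998, -0.066, -0.0], [-0.0, -0.002, -1.0]]
contact_force: [-6.8, 0.2, 4.8]
opening: 0.127
finger_force: 64.6
```

Request:
apply_moves(
  rows=[
    [0, 0, 0, 0, 0, 0, 0.5],
    [0, 0, 0, 0, 0, 0, 0.2],
    [0, 0, 0, 0, 0, 0, 0],
    [0, 0, 0, 0, 0, 0, 0],
    [0, 0, 0, 0, 0, 0, 0],
    [0, 0, 0, 0, 0, -10, 0],
    [0, 0, 0, 0, 0, -20, 0],
    [0, 0, 0, 0, 0, -40, 0],
    [0, 0, 0, 0, 0, -40, -1],
    [0, 0, 0, 0, 0, 0, -1],
  ],
)

```text
clock: 18.8
eef_pos: [0.5452, 0.0436, 0.2981]
tool_rot: [[0.066, 0.998, 0.009], [0.998, -0.066, 0.0], [0.001, 0.009, -1.0]]
contact_force: [0.4, -0.1, -0.4]
opening: 0.903
finger_force: 0.0
```

```bash
python3 see.py; python3 go.py .430 -.342 .0285 -3
python3 - <<'E'
from h import *
for n in ("scene","top"):
    p,d,c=cap(n); np.savez(f"pics/{n}3.npz",p=p,d=d)
    C=cloud(c,d);H,S,V=cv2.split(cv2.cvtColor(p,cv2.COLOR_RGB2HSV))
    k=(H>18)&(H<34)&(S>120)&(C[...,2]>.17)&(C[...,2]<.2)&(abs(C[...,0]-.54)<.05)&(abs(C[...,1]-.043)<.03)
    print(n,k.sum(), C[k].mean(0) if k.any() else None)
E
```

```text
yel 159 [298.6 320.6] [287 310  26  28] [ 0.2755 -0.2679  0.033 ]
red 45 [217.3 203.9] [209 197  18  14] [ 0.5459 -0.0768  0.033 ]
red 55 [329.8 253.5] [324 251  13   6] [ 0.4298 -0.3422  0.033 ]
plate 1512 [ 0.5326 -0.3479] ((533.2673950195312, -347.0489196777344), (99.8148193359375, 104.8208999633789), 89.49793243408203)
t 18.85 pos [0.5438 0.0436 0.2958] az_y -3.79 tilt z [ 0.0048 -0.     -1.    ] J [ 0.1 13.2 85.8 -0.  80.7  3.9] F [ 0.2  0.1 -0.1] M [ 0.01  0.01 -0.01] open 0.974 ff 0.0
tool shift mm [-392.3  -89.4  266.8] turn z -0.79
scene 130 [0.53962058 0.04595776 0.1838353 ]
top 96 [0.54004765 0.0422703  0.18662927]
```

Request:
apply_moves(
  rows=[
    [0, 0, 0, -39, -8.9, 0, -1],
    [0, 0, 0, -39, -8.9, 0, -1],
    [0, 0, 0, -39, -8.9, 0, -1],
    [0, 0, 0, -39, -8.9, 0, -1],
    [0, 0, 0, -39, -8.9, 0, -1],
    [0, 0, 0, -39, -8.9, 0, -1],
    [0, 0, 0, -39, -8.9, 0, -1],
    [0, 0, 0, -39, -8.9, 0, -1],
    [0, 0, 0, -39, -8.9, 0, -1],
    [0, 0, 0, -39, -8.9, 0, -1],
    [0, 0, 0, 0, 0, 40, -1],
    [0, 0, 0, 0, 0, 40, -1],
  ],
)

```text
clock: 20.45
eef_pos: [0.4273, -0.3399, 0.2113]
tool_rot: [[0.068, 0.998, -0.001], [0.998, -0.068, 0.001], [0.001, -0.001, -1.0]]
contact_force: [0.1, 1.3, 0.4]
opening: 1.005
finger_force: 0.0
```

Request:
apply_moves(
  rows=[
    [0, 0, 0, 0, 0, 40, -1],
    [0, 0, 0, 0, 0, 40, -1],
    [0, 0, 0, 0, 0, 20, -1],
    [0, 0, -0.6, 0, 0, 0, -1],
    [0, 0, 0, 0, 0, 0, -1],
  ],
)

```text
clock: 21.08
eef_pos: [0.4282, -0.3397, 0.1135]
tool_rot: [[0.055, 0.998, -0.0], [0.998, -0.055, 0.0], [0.0, -0.0, -1.0]]
contact_force: [-0.7, -0.9, -0.4]
opening: 1.001
finger_force: 0.0
```

```bash
python3 see.py;python3 go.py .430 -.342 .0285 -3.2
```

```text
yel 21 [307.9 316.9] [304 312   9  12] [ 0.2839 -0.2894  0.033 ]
yel 15 [311.1 330.2] [310 325   3  11] [ 0.2539 -0.2967  0.033 ]
red 43 [217.3 203.9] [209 197  18  14] [ 0.5457 -0.0767  0.033 ]
plate 1318 [ 0.5372 -0.3444] ((534.5513305664062, -347.23468017578125), (89.70268249511719, 110.88126373291016), 12.070624351501465)
t 21.125 pos [ 0.4286 -0.34    0.1141] az_y -3.19 tilt z [ 8.e-04 -8.e-04 -1.e+00] J [-42.9  23.3  99.8  -0.   56.8 -39.7] F [-0.1  0.2 -0.1] M [ 0.   -0.05 -0.03] open 0.996 ff 0.0
tool shift mm [-1.8  1.5 85.6] turn z 0.01
```

Request:
apply_moves(
  rows=[
    [0, 0, 0, -1.8, 1.5, 35, -1],
    [0, 0, 0, 0, 0, 35, -1],
    [0, 0, 0, 0, 0, 15, -1],
    [0, 0, 0, 0, 0, 0, 1],
    [0, 0, 0, 0, 0, 0, 1],
    [0, 0, 0, 0, 0, 0, 1],
    [0, 0, 0, 0, 0, 0, 1],
    [0, 0, 0, 0, 0, 0, 1],
    [0, 0, 0, 0, 0, 0, 1],
    [0, 0, 0, 0, 0, 0, 1],
    [0, 0, 0, 0, 0, 0, 1],
    [0, 0, 0, 0, 0, 0, 1],
  ],
)

```text
clock: 22.62
eef_pos: [0.4301, -0.342, 0.0296]
tool_rot: [[0.056, 0.998, 0.001], [0.998, -0.056, -0.001], [-0.001, 0.001, -1.0]]
contact_force: [-0.1, 0.2, 6.3]
opening: 0.128
finger_force: 59.9
```

Request:
apply_moves(
  rows=[
    [0, 0, 0, 0, 0, -10, 1],
    [0, 0, 0, 0, 0, -25, 1],
    [0, 0, 0, 0, 0, -40, 1],
    [0, 0, 0, 0, 0, -45, 1],
    [0, 0, 0, 0, 0, -45, 1],
    [0, 0, 0, 0, 0, -45, 1],
    [0, 0, 0.6, 0, 0, -30, 1],
    [0, 0, 0, 0, 0, -10, 1],
    [0, 0, 0, 0, 0, 0, 1],
  ],
)

```text
clock: 23.75
eef_pos: [0.4293, -0.3413, 0.2784]
tool_rot: [[0.066, 0.998, -0.0], [0.998, -0.066, -0.0], [-0.0, -0.0, -1.0]]
contact_force: [0.0, -0.3, -1.1]
opening: 0.127
finger_force: 58.8
```

```bash
python3 go.py .420 .0517 .280 -3.8
```

```text
t 23.75 pos [ 0.4293 -0.3413  0.2784] az_y -3.78 tilt z [-1.e-04 -0.e+00 -1.e+00] J [-42.9  14.3  86.9  -0.   78.8 -39.1] F [ 0.  -0.3 -1.1] M [ 0.02  0.2  -0.04] open 0.127 ff 58.8
tool shift mm [391.6 -35.2  -1.6] turn z 0.02
```

Request:
apply_moves(
  rows=[
    [0, 0, 0, 18, -3, 0, 1],
    [0, 0, 0, 36, -3.3, 0, 1],
    [0, 0, 0, 36, -3.3, 0, 1],
    [0, 0, 0, 36, -3.3, 0, 1],
    [0, 0, 0, 36, -3.3, 0, 1],
    [0, 0, 0, 36, -3.3, 0, 1],
    [0, 0, 0, 36, -3.3, 0, 1],
    [0, 0, 0, 36, -3.3, 0, 1],
    [0, 0, 0, 36, -3.3, 0, 1],
    [0, 0, 0, 36, -3.3, 0, 1],
    [0, 0, 0, 36, -2.5, 0, 1],
    [0, 0, 0, 13.6, 0, 0, 1],
  ],
)

```text
clock: 25.25
eef_pos: [0.4181, 0.0536, 0.277]
tool_rot: [[0.063, 0.998, -0.004], [0.998, -0.063, 0.001], [0.0, -0.004, -1.0]]
contact_force: [-0.1, -0.2, -0.7]
opening: 0.125
finger_force: 58.8
```

Request:
apply_moves(
  rows=[
    [0, 0, 0, 0, 0, 0, 1],
    [0, 0, 0, 0, 0, 0, 1],
  ],
)

```text
clock: 25.5
eef_pos: [0.42, 0.0509, 0.2781]
tool_rot: [[0.066, 0.998, -0.001], [0.998, -0.066, -0.001], [-0.001, -0.001, -1.0]]
contact_force: [-0.5, 0.1, -2.0]
opening: 0.126
finger_force: 58.8
```

```bash
python3 - <<'E'
from h import *
for n in ("scene","top"):
    p,d,c=cap(n); np.savez(f"pics/{n}4.npz",p=p,d=d)
E
python3 go.py .420 .0517 .2326 -3.8; python3 held.py 4 .2545
```

```text
t 25.6 pos [0.4203 0.0506 0.2783] az_y -3.87 tilt z [-5.e-04 -4.e-04 -1.e+00] J [  1.2   3.8 100.1  -0.   76.1   5. ] F [-0.5  0.4 -1.6] M [-0.01  0.18 -0.02] open 0.126 ff 58.8
tool shift mm [ 1.1 -0.3 45.7] turn z -0.07
top 2457 plane slope x,y [0.004 0.002] z mean 0.2548 rect [-59.9  -1.7] [ 80.4 100.8] 0.13
  x -0.1 -0.0521 0.0479 -0.0021
  x -0.08 -0.0516 0.048 -0.0018
  x -0.06 -0.0515 0.0488 -0.0013
  x -0.04 -0.0513 0.0482 -0.0015
scene 1916 plane slope x,y [0.007 0.004] z mean 0.2543 rect [-59.2  -0.6] [ 81.4 100.8] 0.07
  x -0.1 -0.0178 0.0498 0.016
  x -0.08 -0.0261 0.0497 0.0118
  x -0.06 -0.0484 0.0497 0.0006
  x -0.04 -0.051 0.0498 -0.0006
```

Request:
apply_moves(
  rows=[
    [0, 0, 0, 1.3, 0, 20, 1],
    [0, 0, 0, 0, 0, 20, 1],
    [0, 0, 0, 0, 0, 5.7, 1],
    [0, 0, 0, 0, 0, 0, 1],
    [0, 0, 0, 0, 10, 0, 1],
    [0, 0, 0, 0, 10, 0, 1],
    [0, 0, 0, 0, 10, 0, 1],
    [0, 0, 0, 0, 10, 0, 1],
    [0, 0, 0, 0, 10, 0, 1],
    [0, 0, 0, 0, 10, 0, 1],
    [0, 0, 0, 0, 0, 0, 1],
  ],
)

```text
clock: 26.98
eef_pos: [0.4813, 0.0488, 0.2327]
tool_rot: [[0.066, 0.998, 0.0], [0.998, -0.066, 0.0], [0.0, 0.0, -1.0]]
contact_force: [0.3, 0.2, -1.3]
opening: 0.126
finger_force: 58.9
```

```bash
python3 go.py .5407 .0437 .2326 -3.8
```

```text
t 26.975 pos [0.4813 0.0488 0.2327] az_y -3.8 tilt z [ 3.e-04  0.e+00 -1.e+00] J [ 0.8 11.2 98.2 -0.  70.6  4.6] F [ 0.3  0.2 -1.3] M [ 0.02  0.2  -0.01] open 0.126 ff 58.9
tool shift mm [-1.1 59.6  0.1] turn z 0.0
```

Request:
apply_moves(
  rows=[
    [0, 0, 0, 0, 10, 0, 1],
    [0, 0, 0, 0, 10, 0, 1],
    [0, 0, 0, 0, 10, 0, 1],
    [0, 0, 0, 0, 10, 0, 1],
    [0, 0, 0, 0, 8, 1, 1],
    [0, 0, 0, 0, 6, 1, 1],
    [0, 0, 0, 0, 3, 0, 1],
    [0, 0, 0, 0, 0, 0, 1],
  ],
)

```text
clock: 27.98
eef_pos: [0.5372, 0.0451, 0.2307]
tool_rot: [[0.066, 0.998, -0.0], [0.998, -0.066, -0.0], [-0.0, -0.0, -1.0]]
contact_force: [0.7, 0.0, -1.5]
opening: 0.125
finger_force: 58.8
```

Request:
apply_moves(
  rows=[
    [0, 0, 0, 0, 1.5, 0, 1],
    [0, 0, 0, 0, 1.5, 0, 1],
    [0, 0, 0, 0, 0, 0, 1],
  ],
)

```text
clock: 28.35
eef_pos: [0.5402, 0.0449, 0.2309]
tool_rot: [[0.066, 0.998, 0.0], [0.998, -0.066, -0.0], [-0.0, 0.0, -1.0]]
contact_force: [0.6, 0.7, -0.8]
opening: 0.127
finger_force: 58.8
```

Request:
apply_moves(
  rows=[
    [0, 0, 0, 0, 1, 1, 1],
    [0, 0, 0, 0, 1, 0, 1],
    [0, 0, 0, 0, 0, 0, 1],
  ],
)

```text
clock: 28.72
eef_pos: [0.5418, 0.0448, 0.2298]
tool_rot: [[0.066, 0.998, -0.001], [0.998, -0.066, -0.0], [-0.0, -0.001, -1.0]]
contact_force: [-1.5, 0.5, -0.2]
opening: 0.123
finger_force: 59.0
```

```bash
python3 go.py .5418 .0437 .2296 -3.8
```

```text
t 28.725 pos [0.5418 0.0448 0.2298] az_y -3.79 tilt z [-8.e-04 -0.e+00 -1.e+00] J [ 0.3 16.1 91.7 -0.  72.3  4.1] F [-1.5  0.5 -0.2] M [-0.02  0.33 -0.03] open 0.123 ff 59.0
tool shift mm [-1.1  0.1  0.2] turn z 0.01
```

Contact begins at .5418, as with the yellow sheet. I push 1 mm more, settle, release and rise.

Request:
apply_moves(
  rows=[
    [0, 0, 0, 0, 1, 0.5, 1],
    [0, 0, 0, 0, 0, 0, 1],
    [0, 0, 0, 0, -0.5, 0, 1],
    [0, 0, 0, 0, 0, 0, 0.5],
    [0, 0, 0, 0, 0, 0, 0.2],
    [0, 0, 0, 0, 0, 0, 0],
    [0, 0, 0, 0, 0, 0, 0],
    [0, 0, 0, 0, 0, 0, 0],
    [0, 0, 0, 0, 0, -10, 0],
    [0, 0, 0, 0, 0, -20, 0],
    [0, 0, 0, 0, 0, -40, 0],
    [0, 0, 0, 0, 0, 0, -1],
  ],
)

```text
clock: 30.22
eef_pos: [0.545, 0.0447, 0.3036]
tool_rot: [[0.066, 0.998, 0.008], [0.998, -0.066, 0.0], [0.001, 0.008, -1.0]]
contact_force: [-0.2, 0.1, -0.3]
opening: 0.698
finger_force: 0.0
```

```bash
cat > chk.py <<'E'
import sys
from h import *
ps=np.radians(-3.8);R=np.array([[np.cos(ps),-np.sin(ps)],[np.sin(ps),np.cos(ps)]]);O=np.array([.5846,.0408])
for n in ("scene","top"):
    p,d,c=cap(n); np.savez(f"pics/{n}{sys.argv[1]}.npz",p=p,d=d)
    C=cloud(c,d);H,S,V=cv2.split(cv2.cvtColor(p,cv2.COLOR_RGB2HSV)); q=(C[...,:2]-O)@R
    near=(abs(q[...,0]+.044)<.05)&(abs(q[...,1])<.03)
    for nm,m,z in (("yel",(H>16)&(H<34)&(S>110),.188),("red",((H<8)|(H>172))&(S>130),.233)):
        k=m&near&(abs(C[...,2]-z)<.015)
        if k.any(): print(n,nm,k.sum(),"rack mean",q[k].mean(0).round(4),q[k].min(0).round(3),q[k].max(0).round(3),"z",C[k][:,2].max().round(4))
    k=((H<8)|(H>172))&(S>150)&(C[...,2]>.02)&(C[...,2]<.045)&(abs(C[...,0]-.5185)<.1)&(abs(C[...,1]+.0415)<.1)
    if k.any():
        v=C[k][:,:2].mean(0)-[.5185,-.0415]; az=np.degrees(np.arctan2(v[1],v[0])); print(n,"arm az",az.round(1),"q",np.radians(31.15-az).round(3))
    k=(abs(C[...,2]-.204)<.006)&(S<80)&(abs(q[...,1])<.05)&(q[...,0]>0.02)&(q[...,0]<.1)
    P=np.c_[q[k],C[k][:,2],np.ones(k.sum())]
    if len(P)>50: print(n,"top sheet slope",np.linalg.lstsq(P[:,[0,1,3]],P[:,2],rcond=None)[0].round(3),len(P))
    if n=="scene": cv2.imwrite(f"pics/chk{sys.argv[1]}.png",cv2.resize(cv2.convertScaleAbs(p[130:310,110:350,::-1],alpha=1.6),None,fx=3,fy=3))
E
python3 chk.py 5; python3 go.py .5185 -.0415 .066 -91
```

```text
scene yel 103 rack mean [-0.0459  0.0034] [-0.049 -0.013] [-0.037  0.016] z 0.2024
scene red 120 rack mean [-0.045   0.0035] [-0.05  -0.011] [-0.037  0.016] z 0.2353
scene arm az -50.5 q 1.425
scene top sheet slope [0.011 0.001 0.206] 1024
top yel 30 rack mean [-0.0467 -0.0069] [-0.05  -0.015] [-0.039  0.011] z 0.1927
top red 78 rack mean [-0.0438 -0.0026] [-0.049 -0.015] [-0.038  0.012] z 0.2379
top arm az -52.5 q 1.461
top top sheet slope [ 0.005 -0.006  0.206] 1155
t 30.325 pos [0.5429 0.0447 0.3002] az_y -3.79 tilt z [ 0.0018 -0.     -1.    ] J [ 0.3 13.1 85.4 -0.  81.5  4.1] F [-0.9 -0.1  0.9] M [ 0.05  0.06 -0.01] open 0.864 ff 0.0
tool shift mm [-87.7 -19.1 234.2] turn z 87.21
```

View pics/chk5.png

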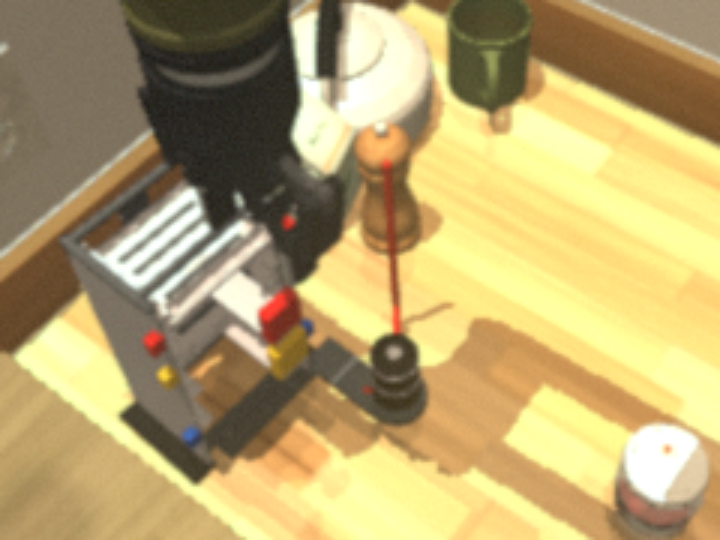

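Both sheets are home: red handle at crop (280,312), yellow at (290,352), bar out at (388,240). Before closing the ring, I check the wrist's clearance to the handles.

```bash
python3 - <<'E'
from h import *
e=np.array([.5429,.0447,.3002])
for n in ("scene","top"):
    f=np.load(f"pics/{n}5.npz");C=cloud(r.camera_params(n),f['d']);k=(f['d']>0)&(f['d']<3)
    P=C[k]-e; P=P[(P[:,2]>0)&(P[:,2]<.4)]; h=np.hypot(P[:,0],P[:,1]); P=P[h<.25]
    # robot only: exclude shelf (x>.59)
    for z in np.arange(0,.4,.03):
        s=P[(P[:,2]>=z)&(P[:,2]<z+.03)&(P[:,0]<.045)]
        if len(s)>5: print(n,round(z,2),len(s),"x",np.percentile(s[:,0],[1,99]).round(3),"y",np.percentile(s[:,1],[1,99]).round(3),"r99",np.percentile(np.hypot(s[:,0],s[:,1]),99).round(3))
E
```

```text
scene 0.0 212 x [-0.041  0.039] y [-0.011  0.014] r99 0.042
scene 0.03 342 x [-0.062  0.041] y [-0.007  0.019] r99 0.062
scene 0.06 421 x [-0.066  0.029] y [-0.006  0.021] r99 0.066
scene 0.09 469 x [-0.065  0.001] y [-0.011  0.037] r99 0.066
scene 0.12 714 x [-0.036  0.016] y [-0.021  0.038] r99 0.039
scene 0.15 787 x [-0.037  0.02 ] y [-0.024  0.038] r99 0.039
scene 0.18 1015 x [-0.037  0.018] y [-0.023  0.038] r99 0.039
scene 0.21 1048 x [-0.036  0.015] y [-0.02   0.037] r99 0.037
scene 0.24 1354 x [-0.036  0.027] y [-0.017  0.04 ] r99 0.048
scene 0.27 842 x [-0.036  0.014] y [0.    0.037] r99 0.038
scene 0.3 654 x [-0.098  0.027] y [0.056 0.061] r99 0.114
scene 0.33 5725 x [-0.229  0.033] y [0.03  0.061] r99 0.23
scene 0.36 9224 x [-0.243  0.021] y [0.041 0.061] r99 0.248
scene 0.39 2898 x [-0.244 -0.082] y [0.048 0.058] r99 0.249
top 0.0 39 x [-0.048  0.043] y [-0.014 -0.003] r99 0.048
top 0.03 189 x [-0.065  0.044] y [-0.02   0.008] r99 0.066
top 0.06 95 x [-0.068  0.029] y [-0.019 -0.001] r99 0.068
top 0.09 191 x [-0.068  0.044] y [-0.038  0.005] r99 0.068
top 0.12 197 x [-0.037  0.027] y [-0.038 -0.009] r99 0.039
top 0.15 208 x [-0.035  0.025] y [-0.039 -0.015] r99 0.039
top 0.18 241 x [-0.031  0.027] y [-0.039 -0.024] r99 0.039
top 0.21 102 x [-0.022  0.016] y [-0.037 -0.03 ] r99 0.038
top 0.3 376 x [-0.105  0.02 ] y [-0.061  0.041] r99 0.115
top 0.33 3075 x [-0.209  0.036] y [-0.061  0.041] r99 0.217
top 0.36 7157 x [-0.222  0.038] y [-0.061  0.047] r99 0.23
top 0.39 5242 x [-0.216  0.023] y [-0.059  0.048] r99 0.224
```

Request:
apply_moves(
  rows=[
    [0, 0, 0, -22, -5, 0, -1],
    [0, 0, 0, -22, -5, 0, -1],
    [0, 0, 0, -22, -5, 0, -1],
    [0, 0, 0, -21.7, -4.1, 0, -1],
    [0, 0, 0, 0, 0, 0, -1],
    [0, 0, 0, 0, 0, 40, -1],
    [0, 0, 0, 0, 0, 10, -1],
    [0, 0, 0, 0, 0, 0, -1],
  ],
)

```text
clock: 31.32
eef_pos: [0.5173, -0.0409, 0.2485]
tool_rot: [[0.066, 0.998, -0.003], [0.998, -0.066, 0.001], [0.001, -0.003, -1.0]]
contact_force: [0.9, -0.1, 0.1]
opening: 0.998
finger_force: 0.0
```

```bash
python3 go.py .5188 -.0413 .0665 -4
```

```text
t 31.325 pos [ 0.5173 -0.0409  0.2485] az_y -3.76 tilt z [-2.6e-03  7.0e-04 -1.0e+00] J [-9.2 13.3 92.9  0.  74.  -5.4] F [ 0.9 -0.1  0.1] M [-0.01  0.04  0.02] open 0.998 ff 0.0
tool shift mm [ -0.4   2.  182. ] turn z 0.24
```

Request:
apply_moves(
  rows=[
    [0, 0, 0, 0, 0.5, 30, -1],
    [0, 0, 0, 0, 0.5, 40, -1],
    [0, 0, 0, 0, 0, 40, -1],
    [0, 0, 0, 0, 0, 40, -1],
    [0, 0, 0, 0, 0, 32, -1],
    [0, 0, 0, 0, 0, 0, -1],
    [0, 0, 0, 0, 0, 0, 1],
    [0, 0, 0, 0, 0, 0, 1],
    [0, 0, 0, 0, 0, 0, 1],
    [0, 0, 0, 0, 0, 0, 1],
    [0, 0, 0, 0, 0, 0, 1],
    [0, 0, 0, 0, 0, 0, 1],
  ],
)

```text
clock: 32.83
eef_pos: [0.5194, -0.0417, 0.0693]
tool_rot: [[0.066, 0.998, 0.002], [0.998, -0.066, -0.0], [-0.0, 0.002, -1.0]]
contact_force: [-0.8, -0.2, 7.8]
opening: 0.448
finger_force: 59.3
```

Request:
apply_moves(
  rows=[
    [0, 0, -5, 0, 0, 0, 1],
    [0, 0, -5, 0, 0, 0, 1],
    [0, 0, -5, 0, 0, 0, 1],
    [0, 0, -5, 0, 0, 0, 1],
    [0, 0, -5, 0, 0, 0, 1],
    [0, 0, -5, 0, 0, 0, 1],
    [0, 0, -5, 0, 0, 0, 1],
    [0, 0, -5, 0, 0, 0, 1],
    [0, 0, 0, 0, 0, 0, 1],
  ],
)

```text
clock: 33.95
eef_pos: [0.5197, -0.0416, 0.0692]
tool_rot: [[-0.591, 0.806, 0.003], [0.806, 0.591, -0.0], [-0.002, 0.002, -1.0]]
contact_force: [-1.7, 0.7, 7.4]
opening: 0.45
finger_force: 59.3
```

Request:
apply_moves(
  rows=[
    [0, 0, 0, 0, 0, 0, -1],
    [0, 0, 0, 0, 0, 0, -1],
    [0, 0, 0, 0, 0, 0, -1],
    [0, 0, 0, 0, 0, 0, -1],
    [0, 0, 0, 0, 0, -20, -1],
    [0, 0, 0, 0, 0, -40, -1],
    [0, 0, 0, 0, 0, -50, -1],
    [0, 0, 0, 0, 0, -50, -1],
    [0, 0, 0, 0, 0, -50, -1],
    [0, 0, 0, 0, 0, 0, -1],
  ],
)

```text
clock: 35.2
eef_pos: [0.5216, -0.0421, 0.2819]
tool_rot: [[-0.591, 0.807, 0.01], [0.807, 0.591, -0.002], [-0.007, 0.007, -1.0]]
contact_force: [0.9, -0.2, -0.8]
opening: 0.998
finger_force: 0.0
```

```bash
python3 chk.py 6; python3 go.py .5188 -.0413 .0665 -55
```

```text
scene yel 106 rack mean [-0.0461  0.003 ] [-0.049 -0.013] [-0.039  0.016] z 0.2024
scene red 117 rack mean [-0.0451  0.003 ] [-0.049 -0.011] [-0.037  0.016] z 0.2362
scene arm az -10.6 q 0.728
scene top sheet slope [ 0.011 -0.005  0.205] 1119
top arm az -12.8 q 0.767
top top sheet slope [-0.008  0.     0.207] 726
t 35.3 pos [ 0.5186 -0.0416  0.2774] az_y 36.21 tilt z [ 6.e-04 -1.e-04 -1.e+00] J [ -9.2  12.   90.2   0.   77.8 -45.4] F [-0.5  0.6 -0.3] M [-0.02 -0.02  0.04] open 0.998 ff 0.0
tool shift mm [2.000e-01 2.000e-01 2.109e+02] turn z 91.21
```

Request:
apply_moves(
  rows=[
    [0, 0, 10, 0, 0, 0, -1],
    [0, 0, 10, 0, 0, 0, -1],
    [0, 0, 10, 0, 0, 0, -1],
    [0, 0, 10, 0, 0, 0, -1],
    [0, 0, 10, 0, 0, 0, -1],
    [0, 0, 10, 0, 0, 0, -1],
    [0, 0, 10, 0, 0, 0, -1],
    [0, 0, 10, 0, 0, 0, -1],
    [0, 0, 10, 0, 0, 0, -1],
    [0, 0, 1, 0, 0, 0, -1],
    [0, 0, 0, 0, 0, 0, -1],
  ],
)

```text
clock: 36.67
eef_pos: [0.5182, -0.0415, 0.276]
tool_rot: [[0.816, 0.579, -0.003], [0.579, -0.816, 0.0], [-0.002, -0.002, -1.0]]
contact_force: [0.3, -0.2, -0.5]
opening: 1.001
finger_force: 0.0
```

Request:
apply_moves(
  rows=[
    [0, 0, 0, 0, 0, 40, -1],
    [0, 0, 0, 0, 0, 50, -1],
    [0, 0, 0, 0, 0, 50, -1],
    [0, 0, 0, 0, 0, 45, -1],
    [0, 0, 0, 0, 0, 25, -1],
    [0, 0, 0, 0, 0, 0, -1],
    [0, 0, 0, 0, 0, 0, 1],
    [0, 0, 0, 0, 0, 0, 1],
    [0, 0, 0, 0, 0, 0, 1],
    [0, 0, 0, 0, 0, 0, 1],
    [0, 0, 0, 0, 0, 0, 1],
    [0, 0, 0, 0, 0, 0, 1],
  ],
)

```text
clock: 38.17
eef_pos: [0.5195, -0.0413, 0.069]
tool_rot: [[0.817, 0.577, 0.003], [0.577, -0.817, 0.0], [0.002, 0.001, -1.0]]
contact_force: [-0.8, 1.3, 6.7]
opening: 0.447
finger_force: 59.5
```

```bash
python3 go.py .5188 -.0413 .0665 -15
```

```text
t 38.175 pos [ 0.5195 -0.0413  0.069 ] az_y -54.79 tilt z [ 2.6e-03  2.0e-04 -1.0e+00] J [ -9.2  25.2 105.7   0.   48.9  45.5] F [-0.8  1.3  6.7] M [ 0.26  0.25 -0.01] open 0.447 ff 59.5
tool shift mm [-0.6 -0.4  2.5] turn z -39.79
```

Request:
apply_moves(
  rows=[
    [0, 0, -5, 0, 0, 0, 1],
    [0, 0, -5, 0, 0, 0, 1],
    [0, 0, -5, 0, 0, 0, 1],
    [0, 0, -5, 0, 0, 0, 1],
    [0, 0, -5, 0, 0, 0, 1],
    [0, 0, -5, 0, 0, 0, 1],
    [0, 0, -5, 0, 0, 0, 1],
    [0, 0, -3, 0, 0, 0, 1],
    [0, 0, 0, 0, 0, 0, 1],
  ],
)

```text
clock: 39.3
eef_pos: [0.5194, -0.0413, 0.069]
tool_rot: [[0.288, 0.958, 0.002], [0.958, -0.288, 0.0], [0.001, 0.002, -1.0]]
contact_force: [-1.2, 0.9, 6.6]
opening: 0.451
finger_force: 59.5
```

```bash
python3 go.py .5188 -.0413 .0665 -15; python3 chk.py 7
```

```text
t 39.3 pos [ 0.5194 -0.0413  0.069 ] az_y -16.76 tilt z [ 2.4e-03  3.0e-04 -1.0e+00] J [ -9.2  25.2 105.7   0.   48.9   7.5] F [-1.2  0.9  6.6] M [0.28 0.26 0.04] open 0.451 ff 59.5
tool shift mm [-0.2 -0.6  2.5] turn z -1.76
scene yel 103 rack mean [-0.046   0.0033] [-0.049 -0.012] [-0.038  0.016] z 0.203
scene red 124 rack mean [-0.0454  0.0024] [-0.05  -0.013] [-0.038  0.016] z 0.2358
scene arm az 26.5 q 0.081
scene top sheet slope [ 0.011 -0.002  0.205] 1130
top top sheet slope [-0.001 -0.004  0.206] 1330
```

Request:
apply_moves(
  rows=[
    [0, 0, -1.5, 0, 0, 0, 1],
    [0, 0, -1.5, 0, 0, 0, 1],
    [0, 0, 0, 0, 0, 0, 1],
  ],
)

```text
clock: 39.78
eef_pos: [0.5195, -0.0413, 0.069]
tool_rot: [[0.238, 0.971, 0.002], [0.971, -0.238, 0.0], [0.001, 0.002, -1.0]]
contact_force: [-0.9, 0.8, 6.3]
opening: 0.45
finger_force: 59.5
```

```bash
python3 go.py .5188 -.0413 .0665 -15
```

```text
t 39.775 pos [ 0.5195 -0.0413  0.069 ] az_y -13.77 tilt z [ 2.4e-03  3.0e-04 -1.0e+00] J [ -9.2  25.2 105.7   0.   48.9   4.5] F [-0.9  0.8  6.3] M [0.31 0.32 0.04] open 0.45 ff 59.5
tool shift mm [-0.2 -0.6  2.5] turn z 1.23
```

Request:
apply_moves(
  rows=[
    [0, 0, -1, 0, 0, 0, 1],
    [0, 0, -1, 0, 0, 0, 1],
    [0, 0, 0, 0, 0, 0, 1],
  ],
)

```text
clock: 40.15
eef_pos: [0.5194, -0.0413, 0.069]
tool_rot: [[0.204, 0.979, 0.002], [0.979, -0.204, 0.0], [0.001, 0.002, -1.0]]
contact_force: [-1.7, 1.9, 6.3]
opening: 0.45
finger_force: 59.5
```

```bash
python3 go.py .5188 -.0413 .0665 -15
```

```text
t 40.15 pos [ 0.5194 -0.0413  0.069 ] az_y -11.78 tilt z [ 2.4e-03  3.0e-04 -1.0e+00] J [ -9.2  25.2 105.7   0.   48.9   2.5] F [-1.7  1.9  6.3] M [0.36 0.27 0.06] open 0.45 ff 59.5
tool shift mm [-0.1 -0.6  2.5] turn z 3.22
```

Request:
apply_moves(
  rows=[
    [0, 0, -1, 0, 0, 0, 1],
    [0, 0, -1, 0, 0, 0, 1],
    [0, 0, 0, 0, 0, 0, 1],
  ],
)

```text
clock: 40.52
eef_pos: [0.5195, -0.0413, 0.069]
tool_rot: [[0.174, 0.985, 0.002], [0.985, -0.174, 0.001], [0.002, 0.002, -1.0]]
contact_force: [-0.5, 0.8, 6.2]
opening: 0.449
finger_force: 59.5
```

```bash
python3 go.py .5188 -.0413 .0665 -15; python3 chk.py 8
```

```text
t 40.525 pos [ 0.5195 -0.0413  0.069 ] az_y -10.0 tilt z [ 0.0025  0.0011 -1.    ] J [-9.200e+00  2.520e+01  1.057e+02  1.000e-01  4.890e+01  7.000e-01] F [-0.5  0.8  6.2] M [ 0.21  0.31 -1.18] open 0.449 ff 59.5
tool shift mm [-0.1 -0.6  2.5] turn z 5.0
scene yel 108 rack mean [-0.046   0.0031] [-0.049 -0.014] [-0.038  0.016] z 0.2023
scene red 118 rack mean [-0.0451  0.0028] [-0.049 -0.013] [-0.037  0.016] z 0.2354
scene arm az 32.1 q -0.017
scene top sheet slope [ 0.012 -0.004  0.205] 1119
top top sheet slope [-0.005 -0.001  0.206] 1340
```

Request:
apply_moves(
  rows=[
    [0, 0, 0, 0, 0, 0, -1],
    [0, 0, 0, 0, 0, 0, -1],
    [0, 0, 0, 0, 0, 0, -1],
    [0, 0, 0, 0, 0, 0, -1],
    [0, 0, 0, 0, 0, -20, -1],
    [0, 0, 0, 0, 0, -40, -1],
    [0, 0, 0, 0, 0, -50, -1],
    [0, 0, 0, 0, 0, -50, -1],
    [0, 0, 0, 0, 0, -50, -1],
    [0, 0, 0, -50, 0, 0, -1],
    [0, 0, 0, -50, 0, 0, -1],
    [0, 0, 0, 0, 0, 0, -1],
  ],
)

```text
clock: 42.12
eef_pos: [0.5012, -0.143, 0.2774]
tool_rot: [[0.174, 0.985, -0.0], [0.985, -0.174, -0.001], [-0.001, 0.0, -1.0]]
contact_force: [0.4, 0.7, 0.3]
opening: 1.001
finger_force: 0.0
```

```bash
python3 chk.py 9; python3 go.py .5188 -.0413 .0665 -15
```

```text
scene yel 105 rack mean [-0.0461  0.0029] [-0.05  -0.014] [-0.038  0.016] z 0.2025
scene red 123 rack mean [-0.0452  0.0028] [-0.05  -0.013] [-0.037  0.016] z 0.236
scene arm az 32.0 q -0.015
scene top sheet slope [ 0.011 -0.     0.206] 1129
top yel 29 rack mean [-0.0467 -0.0074] [-0.05  -0.016] [-0.039  0.012] z 0.1931
top red 87 rack mean [-0.0438 -0.0017] [-0.049 -0.015] [-0.038  0.013] z 0.2378
top top sheet slope [ 0.    -0.001  0.206] 1332
t 42.225 pos [ 0.5015 -0.1403  0.277 ] az_y -9.88 tilt z [-6.e-04  9.e-04 -1.e+00] J [-20.3  12.1  90.1   0.   77.8 -10.4] F [0.1 0.4 0.6] M [-0.   -0.02 -0.03] open 1.003 ff 0.0
tool shift mm [1.004e+02 2.000e-01 2.106e+02] turn z 5.12
```

View pics/chk9.png

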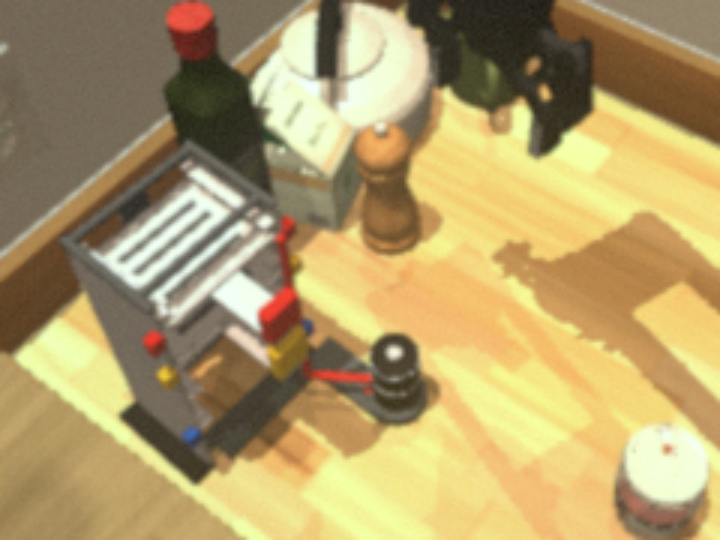

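The view shows both sheets home (handles at crop (280,312) and (288,352)), the bar closed in front at (290,250), and the robot clear of everything.

```bash
python3 -c "
from station import r
print(r.sign_off())"
```

```text
the job is handed in; nothing more can be done
None
```

The job is handed in, though sign-off returned no verdict: the yellow and red sheets are home on their rails (I found no blue sheet on the worktop), the ring is back at its locked stop, and the arm is clear.

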